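Spring check of a two-axis mirror tilt mount

TASK

Check the springs of the mirror tilt mount with your fingertips, one corner at a time: press down the corner with the round pad until its pointer is level with the mark line on its scale, pause there a moment without going past the mark, and let the corner spring back up; then do the same at the corner with the square pad. Only press: do not lift or shift the mount, do not touch the mirror, leave the things round it where they are, and finish clear of it with both corners back up.

Things in the scene. Friction and masses are not known exactly. Their poses are not given: they have to be found in the camera images.
- mount: Tilt mount, loose on rubber feet, about 2.5 kg. Grey painted base 180 x 180 x 14 mm (-105 to +75 mm in its x and y) under a dark steel tilt plate 130 x 130 x 8 mm, top 60 mm above the table. Origin on the table under the tilt plate's centre, z up. In its frame (mm): pivot, without pad, at (50, 50); round pad (-50, 50); square pad (50, -50).
- mirror: Round mirror in an aluminium ring, 58 mm across, 7 mm thick, at the centre of the tilt plate; not to be touched. Origin at the centre of its underside.
- round_pad (a point): Top of the steel disc to press, 26 mm across, 8 mm high, at the round-pad corner. The point is the centre of the pad's top face, 68 mm above the table at rest. Pad centre to pivot: 100 mm. Its axes are those of the tilt plate.
- square_pad (a point): Top of the steel block to press, 26 x 26 mm, 8 mm high, at the square-pad corner. The point is the centre of the pad's top face, 68 mm above the table at rest. Pad centre to pivot: 100 mm. Its axes are those of the tilt plate.
- round_pointer (a point): Tip of the thin dark needle pointer of the round-pad corner, on an arm that sticks out of the tilt plate beyond this corner; at mount (-100, 37) mm, 56 mm above the table at rest. It is 150 mm from the tilt axis, so it sinks 1.5 times as far as the pad.
- square_pointer (a point): Tip of the like pointer of the square-pad corner; at mount (37, -100) mm, 56 mm above the table at rest; it too sinks 1.5 times as far as the pad.
- round_mark (a point): End of a black mark line 2.2 mm thick, on a clip on an upright aluminium scale plate 28 mm wide, 44 mm beyond the round pad's centre, its top level with the pads. Its height varies: 35 to 47 mm above the table (9 to 21 mm below the resting pointer). The pointer is level when its tip is at the height of this point.
- square_mark (a point): The like mark of the square-pad corner, with its own height, 35 to 47 mm above the table.
- axis_round (a joint): Tilt that lowers the round-pad corner: 0 = up against its stop, 0.2 rad = bottom stop; 0.01 rad lowers the pad 1 mm, the pointer 1.5 mm. The spring resists with 2 to 3 N at the pad at first, then 0.3 N more per 0.01 rad, and lifts the corner to 0 when let go. Turns about the line from pivot to square pad, so the square corner stays up.
- axis_square (a joint): The same for the square-pad corner (turns about the line through the pivot and the round pad).
- dropper: Small dropper bottle, 33 mm across, 99 mm high, stands loose behind the mount, near its pivot corner; leave alone. Origin under its centre.
- dish: Clear petri dish, 68 mm across, 18 mm high, loose, on the near side of the mount; leave alone. Origin under its centre.
- tube: White capped sample tube, 33 mm across, 96 mm high, stands loose behind the mount, right of the dropper bottle; leave alone. Origin under its centre.

How it is judged:
By the outcome, as a careful person would: the job done as asked, in the order asked, and still so for the second after the job is handed in, with the robot touching nothing.
It also fails if it takes over 51 s, if anything falls off the work surface, if the arm or the gripper's body presses on something with over 40 N, if the wrist force passes 120 N, or if a joint passes its speed limit or range.

ROBOT

A 6-joint arm with a two-finger parallel gripper is mounted at the origin on a cart in front of the work surface, level with it; the furniture and walls round the work are solid. World frame = base frame: x ahead of the robot, y to its left, z up, the work surface at z = 0. Lengths are in m, angles in rad, forces in N, time in s.
With the tool pointing down it reaches from about 0.225 to 0.875 m from the base axis. Payload 3.4 kg.
Tool frame: the origin (TCP) lies between the finger pads; the fingertips stand 25 mm ahead of it and the grasp point (between the pads) lies 6 mm ahead of it; z points along the fingers, y is the line along which they close (so a half turn about z gives the same grasp; the last joint's range is limited). The gripper opens to 85 mm and grips with 20 to 120 N. Pads are 22 mm wide; open, the fingers measure 114 mm over their backs; the gripper's body (76 mm by 85 mm) begins 54 mm behind the grasp point. The pads swing forward as they close: fully open they stand 13 mm farther back than shut.
Start: joints at [-1.457, 0.276, 1.505, -0, 1.361, -0.121], TCP at [0.134, -0.559, 0.232] pointing down, gripper open.
Joint ranges: [-2.89, 2.89], [-0.75, 2.08], [0.22, 2.7], [-1.18, 4.32], [0.11, 2.71], [-2.7, 2.7]. Speed limits (rad/s): [2.57, 2.57, 3.14, 3.14, 3.14, 3.14].

INTERFACE

Orientations are given as a unit quaternion [w, x, y, z].
In Python, from rig import manip, cams, ticket gives the robot as it stands.
- The arm moves only by the tool step_arm, never from a script. Its argument "increments" is a list of rows, each an object with "dp": the shift along the world's x, y, z each as a share of 0.2 m, from -1 to 1, a list of three; "yaw": the turn about the world's z as a share of 0.15 rad, from -1 to 1; "grip": the opening, from 0 (shut) to 1 (fully open). In form: [{"dp": [tx, ty, tz], "yaw": yaw, "grip": grip}, ...]. A call has 1 to 5 rows; each row shifts and turns the commanded pose from where the row before left it; what a row does not reach is not made up. A row lasts 1/8 s, in which the tool goes at most 62.5 mm and 10.7 degrees, less where a joint would pass 70% of its speed; a pose out of reach is approached as far as the arm can. A call with a number of a shift or a turn outside -1 to 1 is refused whole. A call with a gripper value outside its range is refused whole. The fingers move at their own pace and stop on an object; "squeeze" is the grip in N (left out, the last holds). Time passes only in rows, so rows that do not move let the fingers close. It gives the time, the measured TCP pose, the force, the opening and the grip force at its end, in the units of the state.
- manip.get_state(): the state, without advancing time (a new reading comes with each control period).
- cams.get_image(name): name is "scene" or "top"; returns the picture (420x560x3 uint8, blue, green, red); there is no depth.
- cams.get_calibration(name): a dict with "fx", "fy", "cx", "cy" (pixels), "extrinsics" (4x4, takes a point from camera to world coordinates). Camera axes: x right, y up, looking along -z (the intrinsics and any distortion apply to the point x, -y, -z); pixel columns grow to the right and rows downward; lengths in m; the calibration is good to about 2 mm. A picture is of the moment at which its call begins. get_calibration takes no time and is no camera call.
- ticket.sign_off(): hands the job in; it is judged then, once.
The state is a dict: "clock": time; "qpos": joint angles; "qd": joint speeds; "effort": joint torques, N m; "position": TCP position; "ee_rot": TCP orientation; "contact_force": force on the tool from outside, world axes, zero at the start; "moment": the same for the moment, N m; "width": finger opening in m; "gripper_force": force on a finger pad.
Only numpy, scipy, OpenCV 4.12 (cv2) and the standard library are available. Lean on these libraries where they do the work, as an engineer would, in place of code of your own. Each camera call takes 0.05 s, during which the arm holds its last target. There are 200 camera calls.

## Working session

There is one attempt and no reset: what is moved stays moved. The work goes in short steps, Python scripts to look and compute and a tool call to move; the robot and the scene stay as the last step left them, time stands still between calls to the robot, and variables do not carry over. Pictures are saved under pics/ and viewed, at most 10 in all, crops included, and the job is handed in when it is done.

Besides the shell and the picture viewer there is one more tool, called after "Emit:" by a JSON object that holds its "op" and its "data", one argument or row to a line. step_arm: Moves the arm, as the interface text tells. Shift numbers are shares of 0.2 m and turn numbers shares of 0.15 rad, none past 1 either way. Its arguments: {"type":"object","properties":{"increments":{"type":"array"},"squeeze":{"type":"number"}},"required":["increments"]}

```bash
mkdir -p pics
cat > h.py <<'E'
import numpy as np, cv2
from rig import manip, cams, ticket
def cal(n):
    c=cams.get_calibration(n); return c,np.array(c["extrinsics"])
def ray(n,u,v):
    c,E=cal(n); d=E[:3,:3]@np.array([(u-c["cx"])/c["fx"],-(v-c["cy"])/c["fy"],-1]); return E[:3,3],d
def onz(n,u,v,z):
    o,d=ray(n,u,v); return o+d*(z-o[2])/d[2]
def proj(n,p):
    c,E=cal(n); q=E[:3,:3].T@(np.array(p)-E[:3,3]); return np.array([c["cx"]+c["fx"]*q[0]/-q[2], c["cy"]-c["fy"]*q[1]/-q[2]])
E
python3 - <<'E'
from h import *
for n in("scene","top"):
    i=cams.get_image(n); cv2.imwrite(f"pics/{n}0.png",i); c,E=cal(n); print(n,c,E[:3,3])
print(manip.get_state())
E
```

```text
scene {'fx': 405.16832759827446, 'fy': 405.16832759827446, 'cx': 280.21663735405633, 'cy': 209.2652058307894, 'extrinsics': array([[ 0.87890388,  0.21522482, -0.42568327,  0.17428159],
       [-0.47679085,  0.42275007, -0.77068338, -0.76879967],
       [ 0.01408744,  0.8803185 ,  0.4741739 ,  0.48618876],
       [ 0.        ,  0.        ,  0.        ,  1.        ]])} [ 0.17428159 -0.76879967  0.48618876]
top {'fx': 445.3246151025388, 'fy': 445.3246151025388, 'cx': 282.36147449182073, 'cy': 198.71986039135402, 'extrinsics': array([[-0.11656028,  0.97279254, -0.20022082,  0.36096419],
       [-0.99316286, -0.11286147,  0.02982982, -0.08614645],
       [ 0.00642101,  0.20232885,  0.97929659,  0.90744661],
       [ 0.        ,  0.        ,  0.        ,  1.        ]])} [ 0.36096419 -0.08614645  0.90744661]
{'clock': 0.1, 'qpos': array([-1.45703298e+00,  2.76504735e-01,  1.50600370e+00,  9.67527327e-06,
        1.36071136e+00, -1.20984614e-01]), 'qd': array([ 0.00146388, -0.00179216, -0.00235175,  0.00024368, -0.00106402,
        0.0002574 ]), 'effort': array([ 3.35565701e-04, -4.17699873e+01, -2.46405244e+01, -2.37813911e-04,
        5.85377536e-03, -8.95545696e-06]), 'position': array([ 0.13369625, -0.55875293,  0.23084276]), 'ee_rot': array([-8.13545390e-04,  9.93119369e-01,  1.17103619e-01,  7.66790731e-06]), 'contact_force': array([-0.0986    ,  0.49408302, -0.40328839]), 'moment': array([-0.00222028, -0.00434468, -0.01232685]), 'gripper_force': 0.0, 'width': 0.08518477822049518}
```

View pics/scene0.png

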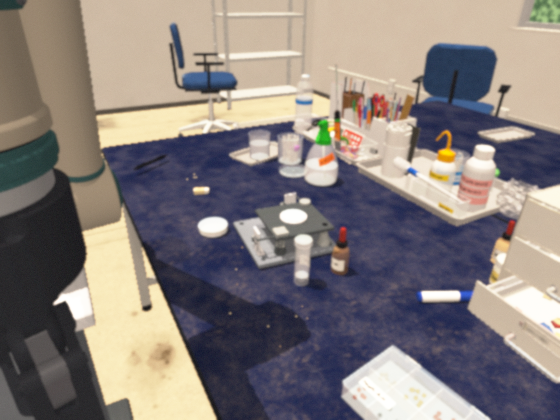

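View pics/top0.png

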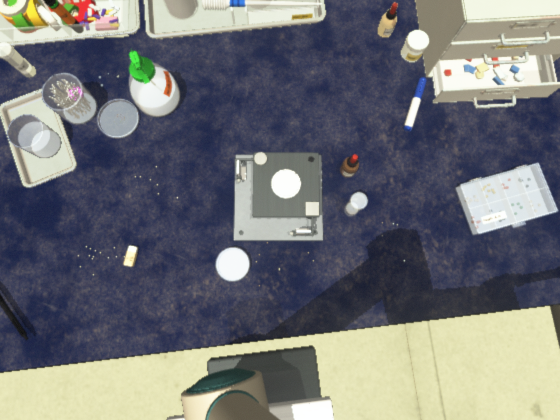

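Run:
```python
from h import *
a=cv2.imread("pics/scene0.png")[180:280,220:360]; b=cv2.imread("pics/top0.png")[140:250,220:335]
a=cv2.resize(a,(800,571),interpolation=cv2.INTER_CUBIC); b=cv2.resize(b,(627,600),interpolation=cv2.INTER_CUBIC)
cv2.imwrite("pics/sz.png",a);cv2.imwrite("pics/tz.png",b)
for n,u,v,z in[("top",260,158,.068),("top",312,208,.068),("top",311,158,.06),("top",286,183,.067)]: print(onz(n,u,v,z))
```

```text
[ 0.61864043 -0.07765621  0.068     ]
[ 0.50799638 -0.1660515   0.068     ]
[ 0.60951619 -0.17793362  0.06      ]
[ 0.56293364 -0.12239637  0.067     ]
```

View pics/sz.png

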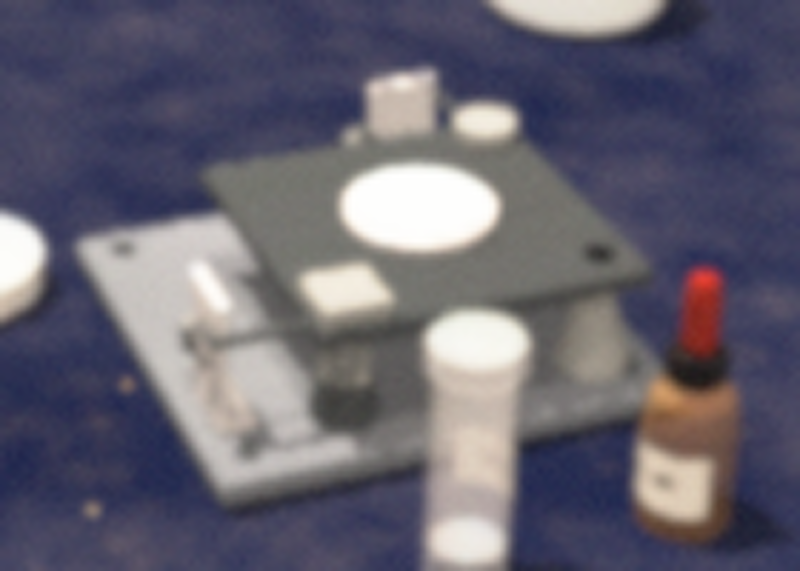

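View pics/tz.png

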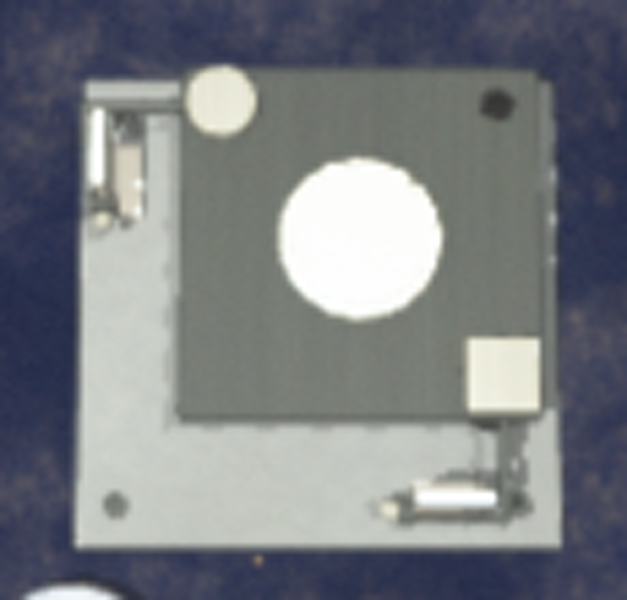

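Run:
```python
from h import *
def avg(n,k=12): return np.mean([cams.get_image(n).astype(float) for _ in range(k)],0)
s=avg("scene");t=avg("top");np.save("s.npy",s);np.save("t.npy",t)
def z(a,u0,v0,w,h,f=13):
    c=cv2.resize(a[v0:v0+h,u0:u0+w].clip(0,255).astype(np.uint8),(w*f,h*f),interpolation=cv2.INTER_CUBIC); 
    return c
A=np.hstack([z(s,245,220,30,42),z(s,276,188,30,42)]);B=np.hstack([z(t,230,152,30,42),z(t,285,210,30,42)])
cv2.imwrite("pics/A.png",A);cv2.imwrite("pics/B.png",B)
```

```text
(no output)
```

View pics/A.png

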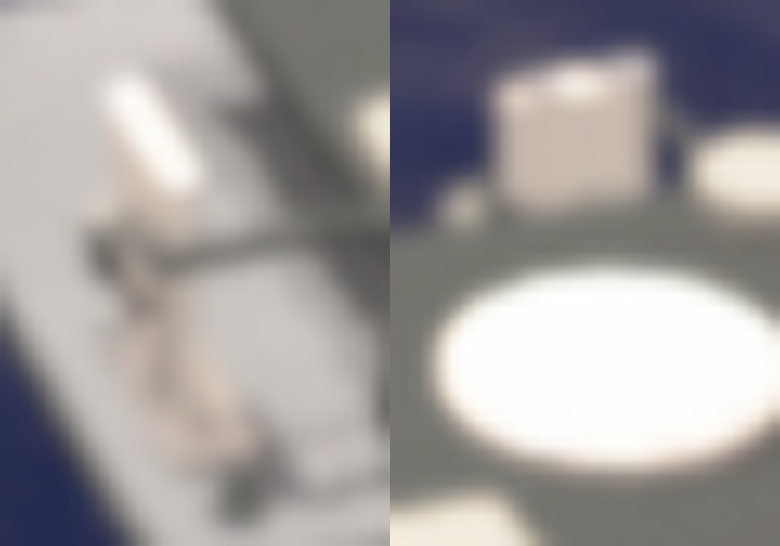

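View pics/B.png

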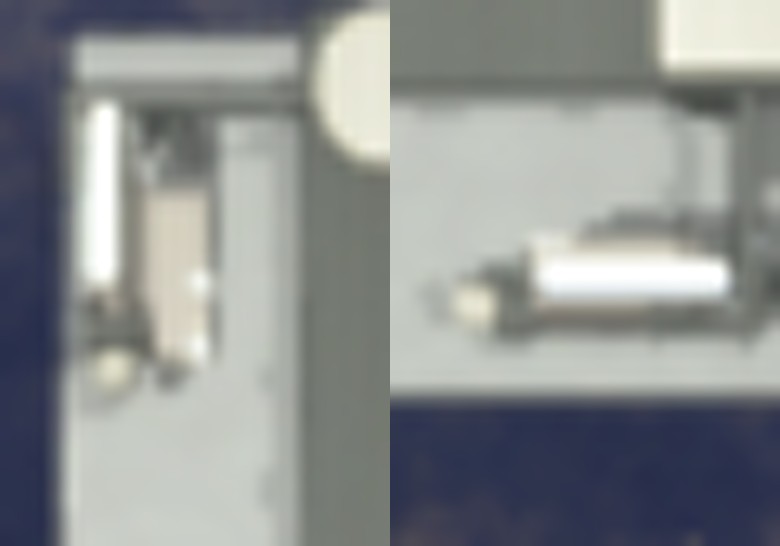

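```bash
cat >> h.py <<'E'
def tri(us,ut):
    o1,d1=ray("scene",*us);o2,d2=ray("top",*ut)
    k=np.linalg.lstsq(np.c_[d1,-d2],o2-o1,rcond=None)[0]
    a,b=o1+k[0]*d1,o2+k[1]*d2
    return (a+b)/2,np.linalg.norm(a-b)*1e3
E
python3 - <<'E'
from h import *
s=np.load("s.npy");t=np.load("t.npy")
def cen(a,u,v,thr=185,ch=0):
    m=(a[...,ch]>thr).astype(np.uint8); n,l,st,c=cv2.connectedComponentsWithStats(m); k=l[v,u]; return c[k],st[k]
P={}
for nm,us,ut in [("mirror",(293,216),(286,183)),("round",(305,201),(260,158)),("square",(281,231),(312,208))]:
    # light pads: red channel vs plate
    a,b=cen(s,*us,170,2),cen(t,*ut,200,2); p,e=tri(a[0],b[0]); P[nm]=p; print(nm,a,b,p.round(4),e)
    print(onz("top",*b[0],.068),onz("scene",*a[0],.068))
print("rknob",tri((281.5,203.4),(238.1,180)))
print("sknob",tri((252.2,235),(291.1,233)))
E
```

```text
mirror (array([292.83149171, 215.87845304]), array([279, 208,  29,  16, 362], dtype=int32)) (array([285.56824926, 183.25222552]), array([271, 169,  30,  29, 674], dtype=int32)) [ 0.563  -0.1215  0.0643] 0.3679238755888431
[ 0.56229011 -0.12146215  0.068     ] [ 0.55942576 -0.12713813  0.068     ]
round (array([304.25925926, 200.96296296]), array([299, 198,  11,   7,  54], dtype=int32)) (array([260.16071429, 158.        ]), array([255, 153,  12,  11, 112], dtype=int32)) [ 0.6184 -0.0778  0.0673] 0.8118500522791793
[ 0.61860431 -0.07796924  0.068     ] [ 0.61722181 -0.07896361  0.068     ]
square (array([280.00884956, 230.15044248]), array([272, 226,  17,  10, 113], dtype=int32)) (array([312., 208.]), array([306, 202,  13,  13, 169], dtype=int32)) [ 0.5078 -0.166   0.0681] 0.42693984171499644
[ 0.50799638 -0.1660515   0.068     ] [ 0.50761814 -0.16582593  0.068     ]
rknob (array([ 0.58540176, -0.02943402,  0.04618981]), np.float64(0.8326471975737696))
sknob (array([ 0.46747043, -0.12130453,  0.04348843]), np.float64(0.7696077769639686))
```

```bash
cat >> h.py <<'E'
C=np.array([.5631,-.1220]);ang=np.arctan2(-.0882,-.1106)+np.pi/4
R=np.array([[np.cos(ang),-np.sin(ang)],[np.sin(ang),np.cos(ang)]])
def W(x,y,z): return np.r_[C+R@np.array([x,y])/1e3,z/1e3]
E
python3 - <<'E'
from h import *
s=np.load("s.npy");t=np.load("t.npy")
print("yaw",ang)
for n in("scene","top"):
  for k,(x,y) in {"sptr":(37,-100),"rptr":(-100,37),"sknob":(10,-95),"rknob":(-95,11)}.items():
    print(n,k,*[(z,proj(n,W(x,y,z)).round(1)) for z in(56,47,41,35)])
print(proj("scene",W(-94,47,68)),proj("scene",W(-94,19,68)),proj("scene",W(47,-94,68)),proj("scene",W(19,-94,68)))
g=lambda a:a.mean(2).round().astype(int)
print("sc rknob");print(g(s)[199:209,276:288]); print("red");print(s[199:209,276:288,2].astype(int))
print("sc sq u249-262 v228-252");print(g(s)[228:250,248:264])
f=20;c=cv2.resize(s[226:254,245:265].clip(0,255).astype(np.uint8),(400,560),interpolation=cv2.INTER_CUBIC).astype(float)
c=((c-60)*1.4).clip(0,255).astype(np.uint8);d=c.copy()
for (x,y,z),col in {(37,-100,56):(0,0,255),(37,-100,47):(0,255,0),(37,-100,41):(0,255,0),(37,-100,35):(0,255,0),(10,-95,47):(255,0,0),(10,-95,41):(255,0,0),(10,-95,35):(255,0,0)}.items():
  p=proj("scene",W(x,y,z)); cv2.circle(d,(int((p[0]-245+.5)*f),int((p[1]-226+.5)*f)),3,col,-1)
cv2.imwrite("pics/C.png",np.hstack([c,d]))
E
```

```text
yaw -1.682999141792151
scene sptr (56, array([254.3, 236.8])) (47, array([254.3, 240.6])) (41, array([254.4, 243.2])) (35, array([254.4, 245.7]))
scene rptr (56, array([290.3, 197.1])) (47, array([290.2, 200.4])) (41, array([290.2, 202.7])) (35, array([290.1, 204.9]))
scene sknob (56, array([252.3, 229.7])) (47, array([252.4, 233.5])) (41, array([252.5, 236. ])) (35, array([252.5, 238.4]))
scene rknob (56, array([281. , 199.7])) (47, array([280.9, 203.1])) (41, array([280.9, 205.3])) (35, array([280.9, 207.6]))
top sptr (56, array([305.3, 234.9])) (47, array([305. , 235.4])) (41, array([304.9, 235.8])) (35, array([304.7, 236.2]))
top rptr (56, array([235.1, 166.2])) (47, array([235.6, 167.5])) (41, array([235.8, 168.3])) (35, array([236.1, 169.1]))
top sknob (56, array([291.2, 232.3])) (47, array([291.1, 232.9])) (41, array([291. , 233.3])) (35, array([290.9, 233.7]))
top rknob (56, array([237.4, 179. ])) (47, array([237.9, 180.1])) (41, array([238.1, 180.8])) (35, array([238.4, 181.5]))
[295.3805737  192.89863384] [284.40785557 194.73433022] [258.73208621 233.57978365] [254.10824914
[... 1848 characters left out ...]
 130 133 131 129 131 133 134]
 [198 197 190 167 131 114 133 147 138 124 123 130 140 149 156 162]
 [199 198 194 180 156 136 136 148 148 140 147 158 170 180 185 188]
 [199 199 199 194 183 166 147 142 146 152 165 177 185 193 196 197]
 [200 201 200 198 194 181 158 138 140 151 166 180 189 195 198 198]
 [197 201 199 196 191 182 165 150 152 158 168 180 189 196 198 198]
 [192 198 198 195 186 178 171 168 168 165 171 182 191 196 198 199]
 [181 195 198 195 188 180 178 178 172 164 171 184 192 198 198 198]
 [167 189 197 197 190 183 183 182 172 164 171 184 193 198 198 198]
 [146 176 193 197 193 188 187 182 171 161 168 182 193 198 197 196]
 [121 158 185 196 196 193 189 182 170 160 167 180 190 198 197 193]]
```

View pics/C.png

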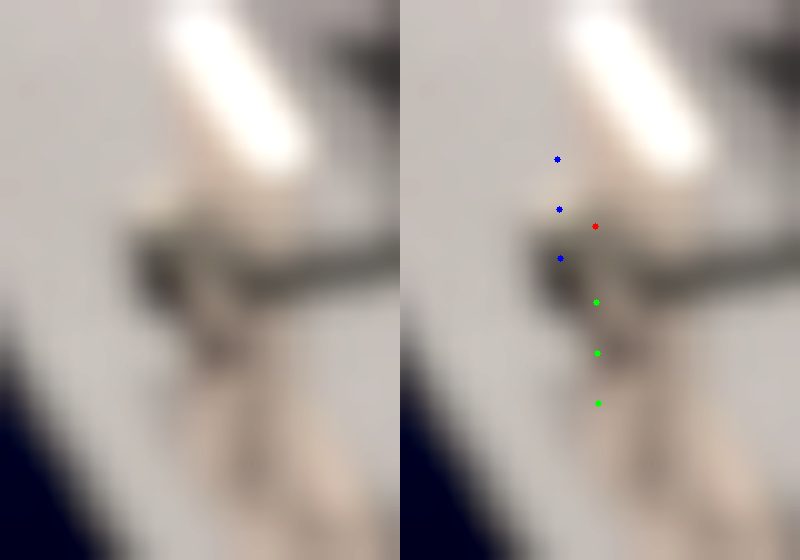

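Emit:
{"op": "step_arm", "data": {
  "increments": [
    {"dp": [0.2, 0.2, 0], "yaw": 0.68, "grip": 0},
    {"dp": [0.2, 0.2, 0], "yaw": 0.68, "grip": 0},
    {"dp": [0.2, 0.2, 0], "yaw": 0.68, "grip": 0},
    {"dp": [0.2, 0.2, 0], "yaw": 0.68, "grip": 0},
    {"dp": [0.2, 0.2, 0], "yaw": 0.68, "grip": 0}
  ]
}}

```text
clock: 1.92
position: [0.3349, -0.358, 0.2319]
ee_rot: [0.0, 0.931, 0.365, 0.0]
contact_force: [0.5, -1.2, 0.4]
width: -0.0001
gripper_force: 0.0
```

Emit:
{"op": "step_arm", "data": {
  "increments": [
    {"dp": [0.2, 0.2, 0], "yaw": 0.68, "grip": 0},
    {"dp": [0.2, 0.2, 0], "yaw": 0.68, "grip": 0},
    {"dp": [0.2, 0.2, 0], "yaw": 0.68, "grip": 0},
    {"dp": [0.2, 0.2, 0], "yaw": 0.68, "grip": 0},
    {"dp": [0.2, 0.2, 0], "yaw": 0.68, "grip": 0}
  ]
}}

```text
clock: 2.55
position: [0.535, -0.1578, 0.2318]
ee_rot: [0.0, 0.809, 0.588, 0.0]
contact_force: [0.5, -0.1, 0.5]
width: -0.0
gripper_force: 0.0
```

Emit:
{"op": "step_arm", "data": {
  "increments": [
    {"dp": [0.2, 0.2, -0.1], "yaw": 0.68, "grip": 0},
    {"dp": [0.22, 0.24, -0.1], "yaw": 0.68, "grip": 0},
    {"dp": [0, 0, -0.1], "yaw": 0, "grip": 0},
    {"dp": [0, 0, 0], "yaw": 0, "grip": 0}
  ]
}}

```text
clock: 3.05
position: [0.6131, -0.0742, 0.1713]
ee_rot: [-0.002, 0.745, 0.667, -0.001]
contact_force: [-0.6, -0.6, -0.1]
width: -0.0002
gripper_force: 0.0
```

```bash
cat >> h.py <<'E'
def st():
    s=manip.get_state(); q=s["ee_rot"]; p=s["position"]
    m=R.T@(p[:2]-C)*1e3; w,x,y,z=q
    tx=np.arctan2(2*(x*y+w*z),1-2*(y*y+z*z))
    print("t",round(s["clock"],2),"mount",m.round(1),"z",round(p[2]*1e3,2),"F",s["contact_force"].round(2),"toolx vs mount deg",round(np.degrees(tx-ang)%180,1),"w",round(s["width"],4)); return s
E
python3 - <<'E'
from h import *
st(); print(W(-58,50,0)-manip.get_state()["position"])
E
```

```text
t 3.05 mount [-53.1  44.4] z 171.26 F [-0.65 -0.57 -0.06] toolx vs mount deg 0.1 w -0.0002
[ 0.00616201  0.00428619 -0.17125942]
```

Emit:
{"op": "step_arm", "data": {
  "increments": [
    {"dp": [0.03, 0.02, -0.15], "yaw": 0, "grip": 0},
    {"dp": [0, 0, -0.15], "yaw": 0, "grip": 0},
    {"dp": [0, 0, -0.05], "yaw": 0, "grip": 0},
    {"dp": [0, 0, 0], "yaw": 0, "grip": 0}
  ]
}}

```text
clock: 3.55
position: [0.6201, -0.0719, 0.1037]
ee_rot: [0.0, 0.746, 0.666, 0.0]
contact_force: [0.2, 0.0, -0.4]
width: 0.0002
gripper_force: 0.0
```

Run:
```python
from h import *
st()
a=cams.get_image("scene")[150:270,220:360];b=cams.get_image("top")[110:240,200:330]
cv2.imwrite("pics/D.png",np.hstack([cv2.resize(a,(400,343)),cv2.resize(b,(343,343))]))
```

```text
t 3.55 mount [-56.2  51. ] z 103.75 F [ 0.24  0.01 -0.39] toolx vs mount deg 180.0 w 0.0002
```

View pics/D.png

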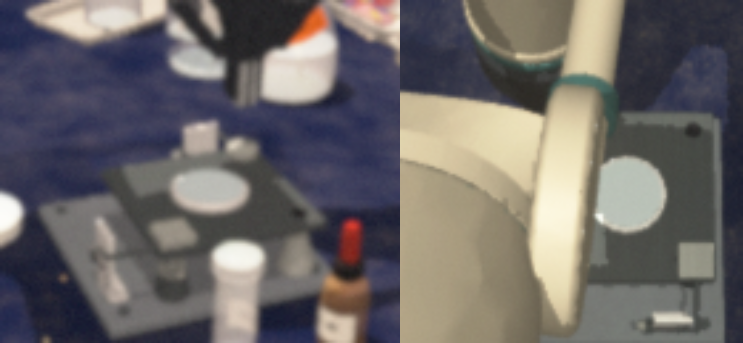

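Emit:
{"op": "step_arm", "data": {
  "increments": [
    {"dp": [-0.005, 0.01, -0.04], "yaw": 0, "grip": 0},
    {"dp": [0, 0, 0], "yaw": 0, "grip": 0}
  ]
}}

```text
clock: 3.9
position: [0.6187, -0.069, 0.0951]
ee_rot: [-0.0, 0.746, 0.666, -0.0]
contact_force: [-0.1, -0.4, 0.6]
width: -0.0003
gripper_force: 0.0
```

Emit:
{"op": "step_arm", "data": {
  "increments": [
    {"dp": [0, 0, -0.01], "yaw": 0, "grip": 0},
    {"dp": [0, 0, 0], "yaw": 0, "grip": 0}
  ]
}}

```text
clock: 4.15
position: [0.6191, -0.0692, 0.0932]
ee_rot: [-0.0, 0.746, 0.666, -0.0]
contact_force: [-0.3, -0.1, -0.1]
width: 0.0001
gripper_force: 0.0
```

Run:
```python
from h import *
st()
print(proj("scene",W(-57,50,68)),proj("scene",W(-57,50,69)))
a=np.mean([cams.get_image("scene").astype(float) for _ in range(3)],0)
print(a[180:206,296:316:1,2].astype(int))
```

```text
t 4.15 mount [-58.8  49.7] z 93.2 F [-0.32 -0.08 -0.09] toolx vs mount deg 0.0 w 0.0001
[303.15489377 199.36053915] [303.17282265 198.96987185]
[[ 56  49  40  36  43  57  90 120 125 111 106 121 115 107 143 194 220 224
  224 225]
 [ 57  48  38  37  40  59  93 120 125 110 109 123 115 106 147 196 218 221
  223 223]
 [ 59  48  40  38  42  61  93 121 125 111 109 124 116 102 139 186 208 215
  218 220]
 [ 62  52  38  36  42  62  98 120 124 112 109 124 113  94 116 156 180 193
  202 210]
 [ 62  52  39  36  45  64  96 121 123 108 109 122 111  82  81 109 132 150
  165 177]
 [ 60  51  41  39  43  63  97 121 121 105 106 120 106  74  57  66  79  95
  109 122]
 [ 57  51  44  37  45  64  98 124 120 106 107 116 104  72  55  53  55  58
   63  71]
 [ 54  52  46  44  49  70 102 123 121 105 107 118 104  77  57  57  59  56
   56  56]
 [ 52  51  51  52  64  84 111 127 122 102 106 117 104  76  63  61  61  60
   55  56]
 [ 52  52  51  60  75  97 117 127 116  98  99 109  98  75  63  64  64  61
   60  57]
 [ 56  52  52  58  71  92 107 114 104  84  85  92  81  65  62  61  61  62
   58  55]
 [ 68  56  51  55  59
[... 554 characters left out ...]
  35  34
   36  38]
 [107  82  85  91  95 105 111 100  94  89  82  75  68  56  45  36  34  34
   34  35]
 [101  71  83 112 131 138 136 125 115 112 109 103  95  80  60  43  33  36
   33  31]
 [ 99  63  81 121 144 147 143 136 133 131 130 130 123 109  77  49  36  31
   34  35]
 [103  70  87 119 142 148 149 148 148 147 146 146 141 124  93  57  36  33
   34  38]
 [105  87  96 118 137 145 151 151 153 155 154 153 146 127  97  61  42  35
   36  37]
 [109 101 107 115 127 138 146 150 152 152 151 148 139 119  92  61  43  38
   36  37]
 [110 107 104 106 115 127 135 140 140 143 141 137 126 108  84  63  49  42
   39  37]
 [105 100  93  88  96 108 118 123 126 125 123 120 108  93  78  67  58  50
   46  45]]
```

Run:
```python
from h import *
a=np.mean([cams.get_image("scene").astype(float) for _ in range(2)],0)
print(a[184:201,296:316:1,0].astype(int))
```

```text
[[ 80  62  47  39  45  57  88 108 112  99  97 112 104  79  80 106 123 139
  152 165]
 [ 81  66  48  41  43  60  87 110 110  95  97 110 100  76  69  81  89  98
  107 117]
 [ 83  74  56  43  41  59  89 110 110  95  95 107  98  77  73  82  82  83
   82  83]
 [ 85  78  67  53  51  67  91 112 111  95 100 110 100  85  82  87  89  87
   85  86]
 [ 86  80  77  69  66  78  98 116 108  96  98 110 105  91  90  87  89  89
   90  90]
 [ 85  86  82  81  82  93 107 115 106  92  97 107 105  93  90  90  90  89
   90  89]
 [ 85  86  85  83  88  94 107 106 100  88  88 100  98  92  89  87  89  89
   90  87]
 [ 90  87  87  86  84  88  95  95  90  84  85  89  90  88  89  89  90  87
   88  84]
 [105  91  85  84  83  85  87  86  86  85  84  85  83  84  85  86  85  83
   85  84]
 [119  91  87  82  84  81  86  86  86  85  85  85  83  84  83  85  84  81
   82  85]
 [113  91  84  83  82  83  84  84  83  85  83  83  84  83  83  82  78  82
   82  84]
 [112  91  83  81  80  80  80  81  80  81  81  82  80  81  79  79  79  78
   81  81]
 [112  93  85  79  77  77  79  79  80  79  77  76  78  73  72  73  73  75
   76  80]
 [108  92  87  84  82  86  85  87  84  82  77  77  73  72  71  71  68  71
   72  76]
 [105  85  89  94 100 106 107 100  95  90  88  83  81  75  72  68  67  67
   72  76]
 [ 99  80  88 107 119 127 123 113 106 103 100  97  93  87  77  71  69  68
   70  74]
 [102  77  88 112 129 130 127 121 119 118 117 114 110 100  88  73  68  68
   70  71]]
```

Emit:
{"op": "step_arm", "data": {
  "increments": [
    {"dp": [0, 0, -0.008], "yaw": 0, "grip": 0},
    {"dp": [0, 0, 0], "yaw": 0, "grip": 0}
  ]
}}

```text
clock: 4.65
position: [0.619, -0.0692, 0.0915]
ee_rot: [-0.0, 0.746, 0.666, -0.0]
contact_force: [0.2, -0.3, 0.1]
width: -0.0001
gripper_force: 0.0
```

Emit:
{"op": "step_arm", "data": {
  "increments": [
    {"dp": [0, 0, -0.02], "yaw": 0, "grip": 0},
    {"dp": [0, 0, 0], "yaw": 0, "grip": 0}
  ]
}}

```text
clock: 4.9
position: [0.6188, -0.0691, 0.0872]
ee_rot: [-0.0, 0.746, 0.666, -0.0]
contact_force: [-0.2, -0.2, 1.2]
width: 0.0001
gripper_force: 0.0
```

Run:
```python
from h import *
st()
a=np.mean([cams.get_image("scene").astype(float) for _ in range(2)],0)
print(a[184:204,300:310:1,2].astype(int))
```

```text
t 4.9 mount [-58.8  49.4] z 87.16 F [-0.22 -0.18  1.21] toolx vs mount deg 0.0 w 0.0001
[[ 45  66  97 122 119 104 108 118 104  77]
 [ 49  70 102 123 119 103 105 117 102  69]
 [ 47  71 103 124 118 101 106 116 101  70]
 [ 48  71 103 125 119 100 104 115 100  69]
 [ 50  72 104 127 119 100 107 115  97  68]
 [ 51  75 107 126 118 103 110 114  93  69]
 [ 62  86 113 126 120 103 107 113  94  68]
 [ 77  99 119 129 117 103 109 110  87  64]
 [ 83 102 118 122 109  93  97  95  76  56]
 [ 77  88 102 100  88  77  76  70  60  51]
 [ 59  68  72  73  64  60  57  57  54  50]
 [ 50  55  54  54  55  54  52  50  50  49]
 [ 50  51  51  51  51  53  54  51  47  47]
 [ 62  60  59  62  62  59  59  54  50  47]
 [ 90  87  86  88  87  83  81  74  70  57]
 [125 118 110 111 108 109 106 102  95  80]
 [142 137 127 125 127 127 125 123 119 105]
 [142 144 141 141 140 141 142 139 135 122]
 [134 144 147 152 153 150 151 150 143 126]
 [127 138 146 150 151 150 151 147 140 119]]
```

Emit:
{"op": "step_arm", "data": {
  "increments": [
    {"dp": [0, 0, -0.02], "yaw": 0, "grip": 0},
    {"dp": [0, 0, 0], "yaw": 0, "grip": 0},
    {"dp": [0, 0, 0], "yaw": 0, "grip": 0}
  ]
}}

```text
clock: 5.38
position: [0.6191, -0.0692, 0.0836]
ee_rot: [-0.0, 0.746, 0.666, -0.0]
contact_force: [-0.1, -0.4, -0.6]
width: -0.0003
gripper_force: 0.0
```

Run:
```python
from h import *
st()
a=np.mean([cams.get_image("scene").astype(float) for _ in range(2)],0)
print(a[190:204,300:310:1,2].astype(int)); st()
```

```text
t 5.38 mount [-58.7  49.7] z 83.6 F [-0.12 -0.39 -0.62] toolx vs mount deg 0.0 w -0.0003
[[ 48  73 104 125 119 101 107 116  98  70]
 [ 53  77 108 127 120 103 108 114  96  67]
 [ 68  90 114 128 120 102 107 112  90  66]
 [ 78 100 119 126 117  97 101 104  85  60]
 [ 75  93 108 110 101  86  86  87  70  55]
 [ 60  72  82  82  77  66  66  65  58  49]
 [ 52  54  58  60  54  55  53  51  48  44]
 [ 59  57  60  62  62  62  59  56  49  48]
 [ 77  76  80  87  85  85  80  75  67  57]
 [100 101 106 108 108 107 104 101  93  78]
 [117 122 120 122 121 121 120 118 118 104]
 [131 138 136 135 136 134 135 134 134 123]
 [134 142 145 147 147 147 149 147 142 127]
 [123 138 144 149 151 151 149 148 139 120]]
t 5.47 mount [-58.7  49.8] z 83.74 F [ 0.35  0.67 -0.11] toolx vs mount deg 0.0 w 0.0002
```

Emit:
{"op": "step_arm", "data": {
  "increments": [
    {"dp": [0, 0, -0.02], "yaw": 0, "grip": 0},
    {"dp": [0, 0, 0], "yaw": 0, "grip": 0}
  ]
}}

```text
clock: 5.72
position: [0.6188, -0.0692, 0.0792]
ee_rot: [-0.0, 0.746, 0.666, -0.0]
contact_force: [-0.8, -0.0, 0.4]
width: 0.0002
gripper_force: 0.0
```

Emit:
{"op": "step_arm", "data": {
  "increments": [
    {"dp": [0, 0, -0.01], "yaw": 0, "grip": 0},
    {"dp": [0, 0, 0], "yaw": 0, "grip": 0}
  ]
}}

```text
clock: 5.98
position: [0.619, -0.0692, 0.0774]
ee_rot: [-0.0, 0.746, 0.666, -0.0]
contact_force: [-1.1, -1.1, -0.2]
width: 0.0002
gripper_force: 0.0
```

Run:
```python
from h import *
print([proj("scene",W(-58+a*11,50+b*14,68)).round(1) for a in(-1,1) for b in (-1,1)])
st()
a=np.mean([cams.get_image("scene").astype(float) for _ in range(2)],0)
print(a[192:207,298:311:1,2].astype(int)); st()
```

```text
[array([295.4, 198.1]), array([306.5, 196.2]), array([299.4, 202.2]), array([310.6, 200.3])]
t 5.97 mount [-58.7  49.7] z 77.45 F [-1.13 -1.1  -0.17] toolx vs mount deg 0.0 w 0.0002
[[ 41  41  49  78 109 127 120 105 108 112  91  63  51]
 [ 50  45  56  81 113 129 121 105 110 113  89  61  49]
 [ 58  59  66  87 116 130 119 106 112 113  87  60  51]
 [ 66  70  80  99 119 127 117 104 110 106  85  59  50]
 [ 74  74  83 102 115 119 105  91  97  93  72  55  46]
 [ 79  73  76  91 103 102  89  79  79  73  60  48  43]
 [ 81  81  79  86  94  97  93  86  82  75  69  57  44]
 [ 75  88  93 100 106 107 108 108 104 100  92  75  54]
 [ 67  91 106 116 119 119 121 121 120 116 112  98  72]
 [ 73  98 120 129 134 134 134 135 134 133 128 114  83]
 [ 87 106 127 140 144 147 147 148 148 147 141 122  93]
 [ 89 103 125 139 145 149 150 151 151 148 138 120  90]
 [ 82  95 110 125 136 141 141 144 141 136 126 109  85]
 [ 74  82  93 108 119 122 126 127 126 120 109  93  79]
 [ 69  72  75  85  91  95 101 101  99  94  88  76  72]]
t 6.08 mount [-58.7  49.8] z 77.65 F [0.33 0.41 0.1 ] toolx vs mount deg 0.0 w -0.0
```

Emit:
{"op": "step_arm", "data": {
  "increments": [
    {"dp": [0, 0, -0.02], "yaw": 0, "grip": 0},
    {"dp": [0, 0, 0], "yaw": 0, "grip": 0},
    {"dp": [0, 0, 0], "yaw": 0, "grip": 0}
  ]
}}

```text
clock: 6.45
position: [0.6191, -0.0692, 0.0736]
ee_rot: [-0.0, 0.746, 0.666, 0.0]
contact_force: [-0.8, -0.5, -0.1]
width: -0.0001
gripper_force: 0.0
```

Emit:
{"op": "step_arm", "data": {
  "increments": [
    {"dp": [0, 0, -0.008], "yaw": 0, "grip": 0},
    {"dp": [0, 0, 0], "yaw": 0, "grip": 0}
  ]
}}

```text
clock: 6.7
position: [0.619, -0.0692, 0.072]
ee_rot: [-0.0, 0.746, 0.666, -0.0]
contact_force: [0.6, 0.6, 0.0]
width: -0.0
gripper_force: 0.0
```

Run:
```python
from h import *
st()
a=np.mean([cams.get_image("scene").astype(float) for _ in range(2)],0)
print(a[194:207,298:311:1,2].astype(int)); st()
```

```text
t 6.7 mount [-58.7  49.7] z 71.98 F [0.63 0.58 0.  ] toolx vs mount deg 0.0 w -0.0
[[ 42  37  52  80 112 128 119 106 113 111  85  57  46]
 [ 50  45  51  80 112 129 119 107 113 113  86  57  47]
 [ 66  53  60  84 115 130 119 106 113 112  86  54  46]
 [ 78  72  77  97 119 130 119 105 111 110  83  57  44]
 [ 82  87  93 108 122 127 117 105 110 107  87  63  45]
 [ 74  91 100 112 121 124 114 107 110 107  97  80  58]
 [ 67  90 109 118 120 122 120 118 119 117 110  97  71]
 [ 73  96 119 128 131 133 133 133 134 133 128 113  84]
 [ 86 105 127 139 144 147 147 149 148 147 139 122  90]
 [ 88 105 122 138 144 150 149 151 151 148 138 118  90]
 [ 81  92 109 126 135 138 141 141 140 137 127 108  83]
 [ 72  81  94 107 116 123 125 126 125 119 109  92  75]
 [ 67  71  76  86  93  97  99 101  99  94  87  77  70]]
t 6.8 mount [-58.7  49.8] z 72.08 F [0.89 0.54 0.59] toolx vs mount deg 0.0 w 0.0003
```

Emit:
{"op": "step_arm", "data": {
  "increments": [
    {"dp": [0, 0, -0.006], "yaw": 0, "grip": 0},
    {"dp": [0, 0, 0], "yaw": 0, "grip": 0}
  ]
}}

```text
clock: 7.05
position: [0.619, -0.0692, 0.0708]
ee_rot: [-0.0, 0.746, 0.666, -0.0]
contact_force: [-0.3, 0.3, -0.0]
width: -0.0002
gripper_force: 0.0
```

Emit:
{"op": "step_arm", "data": {
  "increments": [
    {"dp": [0, 0, -0.005], "yaw": 0, "grip": 0},
    {"dp": [0, 0, 0], "yaw": 0, "grip": 0}
  ]
}}

```text
clock: 7.3
position: [0.6191, -0.0692, 0.0698]
ee_rot: [-0.0, 0.746, 0.666, -0.0]
contact_force: [-0.6, 0.0, 0.1]
width: 0.0
gripper_force: 0.0
```

Emit:
{"op": "step_arm", "data": {
  "increments": [
    {"dp": [0, 0, -0.005], "yaw": 0, "grip": 0},
    {"dp": [0, 0, 0], "yaw": 0, "grip": 0}
  ]
}}

```text
clock: 7.55
position: [0.6191, -0.0692, 0.0688]
ee_rot: [-0.0, 0.746, 0.666, -0.0]
contact_force: [0.7, -0.9, -0.6]
width: -0.0001
gripper_force: 0.0
```

Run:
```python
from h import *
st()
a=np.mean([cams.get_image("scene").astype(float) for _ in range(2)],0)
print(a[194:207,298:311:1,2].astype(int)); st()
```

```text
t 7.55 mount [-58.7  49.7] z 68.77 F [ 0.71 -0.88 -0.65] toolx vs mount deg 0.0 w -0.0001
[[ 41  40  49  81 113 128 118 105 111 111  83  56  47]
 [ 46  42  52  80 113 128 117 106 113 111  83  55  45]
 [ 57  50  54  81 115 128 119 105 114 111  83  53  46]
 [ 68  61  62  84 115 127 118 106 115 113  86  58  40]
 [ 77  79  84  99 118 128 116 102 114 113  90  64  46]
 [ 77  89 104 115 126 126 112 103 114 117 101  79  57]
 [ 67  92 112 121 127 125 115 113 119 122 115  98  69]
 [ 70  96 119 129 133 135 132 130 133 132 129 113  85]
 [ 80 102 125 138 144 147 147 150 148 146 139 124  91]
 [ 80  99 122 137 145 149 150 150 149 147 137 119  89]
 [ 74  89 109 126 137 139 142 143 141 137 127 107  80]
 [ 73  80  93 109 117 123 126 126 123 118 109  90  76]
 [ 71  71  78  84  94  97 100  99 100  94  86  78  72]]
t 7.65 mount [-58.7  49.8] z 68.88 F [0.07 0.39 0.24] toolx vs mount deg 0.0 w 0.0001
```

Emit:
{"op": "step_arm", "data": {
  "increments": [
    {"dp": [0, 0, -0.005], "yaw": 0, "grip": 0},
    {"dp": [0, 0, 0], "yaw": 0, "grip": 0}
  ]
}}

```text
clock: 7.9
position: [0.6192, -0.0692, 0.0679]
ee_rot: [0.0, 0.746, 0.666, 0.0]
contact_force: [-0.9, 0.1, 1.0]
width: 0.0001
gripper_force: 0.3
```

Emit:
{"op": "step_arm", "data": {
  "increments": [
    {"dp": [0, 0, -0.005], "yaw": 0, "grip": 0},
    {"dp": [0, 0, 0], "yaw": 0, "grip": 0}
  ]
}}

```text
clock: 8.15
position: [0.6193, -0.0691, 0.0671]
ee_rot: [0.0, 0.746, 0.666, 0.0]
contact_force: [-0.4, 0.8, 2.5]
width: 0.0001
gripper_force: 1.1
```

Run:
```python
from h import *
st()
a=np.mean([cams.get_image("scene").astype(float) for _ in range(2)],0)
print(a[194:207,298:311:1,2].astype(int)); st()
```

```text
t 8.15 mount [-58.8  49.9] z 67.09 F [-0.39  0.8   2.5 ] toolx vs mount deg 0.0 w 0.0001
[[ 39  38  52  79 110 126 120 104 109 112  89  58  48]
 [ 42  42  52  80 113 128 121 104 110 114  88  59  46]
 [ 51  42  53  81 113 130 120 106 114 111  85  57  43]
 [ 60  51  56  83 112 127 120 106 115 111  83  53  42]
 [ 71  66  68  89 115 129 121 108 113 113  89  59  42]
 [ 74  80  91 103 122 130 119 106 114 117  96  73  51]
 [ 69  91 108 118 129 130 120 109 116 120 111  93  69]
 [ 73  96 120 132 138 138 129 123 127 131 127 111  83]
 [ 82 103 127 140 146 147 145 143 145 146 139 122  92]
 [ 85 101 123 139 147 149 150 150 151 148 140 121  92]
 [ 78  94 111 128 135 142 143 143 142 137 127 110  84]
 [ 71  82  97 111 120 126 129 129 127 121 110  94  79]
 [ 68  73  81  87  95 102 107 107 103  97  89  79  72]]
t 8.25 mount [-58.8  49.9] z 67.09 F [0.45 0.38 2.23] toolx vs mount deg 0.0 w 0.0003
```

```bash
cat >> h.py <<'E'
def avg(n,k=4): return np.mean([cams.get_image(n).astype(float) for _ in range(k)],0)
from scipy.ndimage import shift as sh
from scipy.optimize import minimize_scalar
def vshift(a0,a1,u0,u1,v0,v1):
    # rows v0:v1 in a0 -> found shifted by d rows in a1 (only the d shift, brightness gain fitted)
    A=a0[v0:v1,u0:u1].mean(1)
    def c(d):
        B=sh(a1[:,u0:u1].mean(1),(-d,0),order=3)[v0:v1]; return ((A-B)**2).mean()
    ds=np.arange(-.5,6,.05); i=np.argmin([c(d) for d in ds]); r=minimize_scalar(c,bounds=(ds[i]-.1,ds[i]+.1),method="bounded"); return r.x,r.fun**.5
E
python3 - <<'E'
from h import *
a=avg("scene",6); np.save("r0.npy",a); st()
E
```

```text
t 8.55 mount [-58.9  49.8] z 66.92 F [-0.87  1.37  2.04] toolx vs mount deg 0.0 w -0.0001
```

Emit:
{"op": "step_arm", "data": {
  "increments": [
    {"dp": [0, 0, -0.01], "yaw": 0, "grip": 0},
    {"dp": [0, 0, -0.01], "yaw": 0, "grip": 0},
    {"dp": [0, 0, 0], "yaw": 0, "grip": 0}
  ]
}}

```text
clock: 8.93
position: [0.6193, -0.0688, 0.0628]
ee_rot: [-0.0, 0.746, 0.666, 0.0]
contact_force: [1.1, 3.5, 3.8]
width: 0.0002
gripper_force: 1.9
```

Run:
```python
from h import *
a0=np.load("r0.npy");st();a=avg("scene",4); np.save("r1.npy",a)
for v0 in(203,204): print(vshift(a0,a,302,309,v0,209))
print("knob0");print(a0[200:210,277:286,2].astype(int));print("knob1");print(a[200:210,277:286,2].astype(int))
print(a[200:212,300:310,2].astype(int))
```

```text
t 8.93 mount [-59.1  49.8] z 62.81 F [1.09 3.5  3.82] toolx vs mount deg 0.0 w 0.0002
(np.float64(1.3903450044056485), np.float64(2.2873652310690407))
(np.float64(1.3846794775742337), np.float64(0.8482116765811462))
knob0
[[ 42  41  42  44  46  54  83 132 172]
 [ 45  46  49  58  70  77  96 135 171]
 [ 50  52  65  87 105 112 111 133 162]
 [ 57  64  83 115 136 136 118 117 138]
 [ 65  72  95 125 143 139 115 102 112]
 [ 84  90 102 118 128 123 111 105 106]
 [103 107 109 114 116 115 112 110 111]
 [113 114 114 114 114 113 114 112 114]
 [114 112 114 113 113 113 112 111 113]
 [112 113 114 112 112 109 109 111 116]]
knob1
[[ 45  42  42  43  46  55  81 132 171]
 [ 45  44  48  59  69  78  96 135 170]
 [ 48  52  64  87 105 111 111 132 163]
 [ 55  60  83 114 138 135 117 117 143]
 [ 57  64  89 123 144 137 111 100 123]
 [ 61  66  83 108 122 116  96  89 113]
 [ 70  74  81  93  99  95  90  92 108]
 [ 89  90  95  98 100 101 100 104 109]
 [108 106 109 108 109 108 110 110 113]
 [114 114 114 114 113 113 113 114 115]]
[[ 81 100 122 126 111 110 122 117  87  57]
 [101 111 125 124 111 110 124 120  98  77]
 [113 122 128 125 114 115 125 124 113  95]
 [119 129 134 131 128 129 134 132 128 110]
 [123 136 141 142 142 143 141 141 133 116]
 [119 132 140 145 147 145 142 137 130 111]
 [105 117 129 135 139 138 134 125 115  99]
 [ 85  96 107 115 120 120 116 105  92  83]
 [ 71  76  83  89  90  91  87  81  75  69]
 [ 72  71  71  72  73  71  72  70  70  70]
 [ 92  83  77  70  67  69  70  67  70  68]
 [128 114 100  85  75  68  68  67  67  66]]
```

Emit:
{"op": "step_arm", "data": {
  "increments": [
    {"dp": [0, 0, -0.008], "yaw": 0, "grip": 0},
    {"dp": [0, 0, 0], "yaw": 0, "grip": 0}
  ]
}}

```text
clock: 9.38
position: [0.6192, -0.0691, 0.0613]
ee_rot: [0.0, 0.746, 0.666, 0.0]
contact_force: [0.1, 2.9, 3.0]
width: 0.0002
gripper_force: 2.2
```

Run:
```python
from h import *
a0=np.load("r0.npy");st();a=avg("scene",4); np.save("r2.npy",a);st()
s=np.load("s.npy")
for v0 in(203,204): print(vshift(a0,a,302,309,v0,209))
# plate horizon near knob: rise from navy to plate
for nm,b in(("s",s),("r0",a0),("r1",np.load("r1.npy")),("r2",a)):
    print(nm,b[200:214,276:279,2].mean(1).astype(int), b[200:212,279:284,2].mean(1).astype(int))
# true geometry: near pad edge & plate edge shift per rad
def rot(x,y,z,a): # tilt about x=50 line at z=56
    dx=x-50; dz=z-56; return W(50+dx*np.cos(a)-dz*np.sin(a), y, 56+dz*np.cos(a)+dx*np.sin(a))
for a_ in(.005,.044,.06,.066): print(a_, (proj("scene",rot(-39,43,68,a_))-proj("scene",rot(-39,43,68,.0))).round(2),(proj("scene",rot(-65,0,60,a_))).round(2))
```

```text
t 9.38 mount [-58.9  49.9] z 61.25 F [0.15 2.86 3.02] toolx vs mount deg 0.0 w 0.0002
t 9.57 mount [-58.8  49.8] z 61.33 F [0.6  4.3  4.26] toolx vs mount deg 0.0 w -0.0004
(np.float64(1.8367414305300014), np.float64(1.498352050972955))
(np.float64(1.8375582999611215), np.float64(1.6133377752808666))
s [ 50  53  58  62  70  88 107 116 116 117 116 116 117 120] [ 61  82 112 136 140 128 119 117 117 122 141 174]
r0 [ 43  45  51  59  67  84 103 112 113 112 113 113 113 114] [ 54  70  96 117 123 117 113 114 113 111 114 129]
r1 [ 44  45  50  57  60  63  71  89 107 114 114 114 114 114] [ 53  70  96 117 121 105  92  98 109 113 113 118]
r2 [ 44  45  50  56  59  60  63  75  94 107 113 114 114 114] [ 54  70  97 118 120 104  85  89 104 112 113 115]
0.005 [-0.02  0.16] [281.51 204.72]
0.044 [-0.16  1.47] [281.47 206.46]
0.06 [-0.2   2.01] [281.46 207.18]
0.066 [-0.22  2.21] [281.46 207.45]
```

Emit:
{"op": "step_arm", "data": {
  "increments": [
    {"dp": [0, 0, -0.004], "yaw": 0, "grip": 0},
    {"dp": [0, 0, 0], "yaw": 0, "grip": 0}
  ]
}}

```text
clock: 9.82
position: [0.6192, -0.0691, 0.0605]
ee_rot: [0.0, 0.746, 0.666, 0.0]
contact_force: [0.8, 3.3, 4.7]
width: 0.0004
gripper_force: 2.3
```

Run:
```python
from h import *
a0=np.load("r0.npy");st();a=avg("scene",4);np.save("r3.npy",a)
print(vshift(a0,a,302,309,204,209)[0]/33.4+.004)
print(a[200:214,276:279,2].mean(1).astype(int), a[199:212,279:284,2].mean(1).astype(int));st()
print(a[198:211,277:292,2].astype(int))
```

```text
t 9.82 mount [-58.8  49.8] z 60.46 F [0.85 3.35 4.72] toolx vs mount deg 0.0 w 0.0004
0.06606599738308723
[ 44  46  49  55  60  61  62  69  88 105 113 114 114 114] [ 50  54  71  96 117 120 103  82  81  96 109 113 117]
t 10.03 mount [-58.7  49.8] z 60.5 F [-0.36  4.43  3.93] toolx vs mount deg 0.0 w -0.0002
[[ 47  47  46  44  44  50  80 133 173 185 184 186 187 187 186]
 [ 46  43  43  43  42  47  78 131 173 185 185 187 187 186 187]
 [ 45  42  41  44  45  55  82 132 172 183 185 187 187 186 187]
 [ 44  46  49  59  69  80  97 135 171 184 185 185 187 187 187]
 [ 47  51  65  87 106 111 112 132 162 178 183 186 187 187 186]
 [ 53  61  82 115 137 136 117 118 143 168 181 186 187 186 186]
 [ 58  65  88 122 144 137 110  99 125 159 179 185 184 182 182]
 [ 61  63  82 107 121 113  92  92 121 156 173 176 173 169 168]
 [ 61  66  73  84  90  85  80  94 126 150 160 157 150 142 139]
 [ 70  72  77  80  82  82  86 101 121 135 134 128 122 118 112]
 [ 88  92  92  93  95  98 102 108 115 119 117 115 112 107 101]
 [106 108 108 107 108 109 111 113 113 114 115 113 113 108  98]
 [113 113 112 113 113 114 114 116 115 118 121 122 125 121 116]]
```

Run:
```python
from h import *
a=np.mean([np.load(f"r{i}.npy") for i in range(4)],0); t=avg("top",6); np.save("t3.npy",t)
def z(a,u0,v0,w,h,f,lo,g): return (((cv2.resize(a[v0:v0+h,u0:u0+w],(w*f,h*f),interpolation=cv2.INTER_CUBIC))-lo)*g).clip(0,255).astype(np.uint8)
L=z(a,246,228,16,28,20,40,1.5); M=z(np.load("r3.npy"),276,192,20,20,12,30,1.5); T=z(t,286,222,26,20,12,40,1.3)
o=np.zeros((560,660,3),np.uint8);o[:560,:320]=L;o[:240,330:570]=M;o[260:500,330:642]=T
cv2.imwrite("pics/E.png",o)
print(a[230:252,248:264].mean(2).astype(int))
for x,y in((37,-100),(17,-97),(10,-95),(54,-100)): print(x,y,[proj("scene",W(x,y,z)).round(1).tolist() for z in(56,44,38)])
```

```text
[[115 115 116 117 120 133 151 168 177 167 139 111  95  91  90  90]
 [115 115 116 116 120 131 146 160 172 174 157 129 104  92  90  90]
 [115 116 116 117 119 129 142 152 164 175 173 151 118  97  92  90]
 [116 116 116 116 119 128 140 148 157 170 179 166 131 104  94  91]
 [115 115 116 116 120 127 138 145 152 164 174 165 135 112 100  94]
 [115 116 116 117 121 125 131 138 147 160 169 161 135 116 106  97]
 [115 115 115 114 116 115 117 124 137 153 165 157 133 116 108  99]
 [115 114 111 106 100 101 105 111 124 141 154 147 123 108 102  94]
 [115 115 110  98  87  93 102 104 109 122 132 126 107  94  90  86]
 [115 115 111  98  82  88 103 105  99 101 107 102  92  87  87  88]
 [116 115 112 101  83  83 101 112 106 103 109 109 101  97  99 102]
 [116 116 114 107  95  90 100 115 119 124 135 134 121 112 111 112]
 [116 116 116 114 109 105 103 110 122 135 149 147 130 118 116 116]
 [116 117 117 116 115 114 110 106 116 134 151 150 132 119 116 115]
 [116 117 116 114 113 115 118 119 124 136 152 152 136 121 117 116]
 [114 117 116 112 108 111 123 131 134 139 153 158 145 128 118 116]
 [109 115 116 113 108 111 125 135 134 137 153 165 160 141 123 117]
 [104 113 115 114 110 111 125 136 135 137 154 171 171 156 134 120]
 [ 94 108 114 115 112 115 126 136 135 135 152 172 179 172 149 127]
 [ 84 101 112 115 115 117 126 134 132 132 149 169 181 182 166 140]
 [ 72  92 106 114 116 118 124 131 133 136 152 167 177 185 178 156]
 [ 60  81  99 110 115 118 121 127 133 143 154 164 170 179 179 164]]
37 -100 [[254.3, 236.8], [254.4, 241.9], [254.4, 244.4]]
17 -97 [[252.5, 231.6], [252.6, 236.6], [252.6, 239.1]]
10 -95 [[252.3, 229.7], [252.4, 234.7], [252.5, 237.2]]
54 -100 [[257.1, 241.2], [257.2, 246.3], [257.2, 248.9]]
```

View pics/E.png

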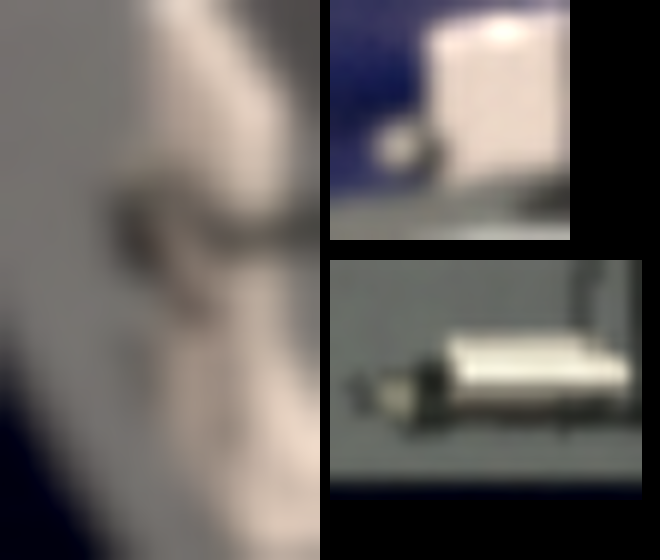

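Emit:
{"op": "step_arm", "data": {
  "increments": [
    {"dp": [0, 0, -0.0015], "yaw": 0, "grip": 0},
    {"dp": [0, 0, 0], "yaw": 0, "grip": 0},
    {"dp": [0, 0, 0], "yaw": 0, "grip": 0},
    {"dp": [0, 0, 0], "yaw": 0, "grip": 0},
    {"dp": [0, 0, 0], "yaw": 0, "grip": 0}
  ]
}}

```text
clock: 10.95
position: [0.6191, -0.0692, 0.0602]
ee_rot: [0.0, 0.746, 0.666, 0.0]
contact_force: [-0.2, 3.2, 4.7]
width: -0.0003
gripper_force: 2.4
```

Emit:
{"op": "step_arm", "data": {
  "increments": [
    {"dp": [0, 0, 0], "yaw": 0, "grip": 0},
    {"dp": [0, 0, 0], "yaw": 0, "grip": 0}
  ]
}}

```text
clock: 11.2
position: [0.6192, -0.0692, 0.0602]
ee_rot: [0.0, 0.746, 0.666, 0.0]
contact_force: [1.3, 3.8, 5.3]
width: 0.0003
gripper_force: 2.4
```

Run:
```python
from h import *
a0=np.load("r0.npy");st();a=avg("scene",4)
print(vshift(a0,a,302,309,204,209)[0]/33.4+.004)
print(W(50,-58,0)-manip.get_state()["position"])
```

```text
t 11.2 mount [-58.7  49.8] z 60.19 F [1.31 3.77 5.29] toolx vs mount deg 0.0 w 0.0003
0.0694648059705986
[-0.11928197 -0.09602527 -0.06016155]
```

Emit:
{"op": "step_arm", "data": {
  "increments": [
    {"dp": [0, 0, 0.02], "yaw": 0, "grip": 0},
    {"dp": [0, 0, 0.04], "yaw": 0, "grip": 0},
    {"dp": [0, 0, 0.1], "yaw": 0, "grip": 0},
    {"dp": [0, 0, 0.15], "yaw": 0, "grip": 0},
    {"dp": [0, 0, 0.1], "yaw": 0, "grip": 0}
  ]
}}

```text
clock: 12.02
position: [0.6188, -0.0704, 0.1433]
ee_rot: [0.001, 0.746, 0.666, -0.001]
contact_force: [0.3, 0.7, 0.1]
width: 0.0001
gripper_force: 0.0
```

Emit:
{"op": "step_arm", "data": {
  "increments": [
    {"dp": [-0.054, -0.043, 0], "yaw": -0.952, "grip": 0},
    {"dp": [-0.054, -0.043, 0], "yaw": -0.952, "grip": 0},
    {"dp": [-0.054, -0.043, 0], "yaw": -0.952, "grip": 0},
    {"dp": [-0.054, -0.043, 0], "yaw": -0.952, "grip": 0},
    {"dp": [-0.054, -0.043, 0], "yaw": -0.952, "grip": 0}
  ]
}}

```text
clock: 12.65
position: [0.5638, -0.1134, 0.1419]
ee_rot: [0.0, 0.932, 0.362, -0.001]
contact_force: [-0.1, -0.2, -0.0]
width: 0.0001
gripper_force: 0.0
```

Emit:
{"op": "step_arm", "data": {
  "increments": [
    {"dp": [-0.054, -0.043, 0], "yaw": -0.952, "grip": 0},
    {"dp": [-0.054, -0.043, 0], "yaw": -0.952, "grip": 0},
    {"dp": [-0.054, -0.043, 0], "yaw": -0.952, "grip": 0},
    {"dp": [-0.054, -0.043, 0], "yaw": -0.952, "grip": 0},
    {"dp": [-0.054, -0.043, 0], "yaw": -0.952, "grip": 0}
  ]
}}

```text
clock: 13.28
position: [0.5098, -0.1563, 0.142]
ee_rot: [0.001, 1.0, 0.013, -0.001]
contact_force: [0.0, -0.7, 0.3]
width: -0.0002
gripper_force: 0.0
```

Emit:
{"op": "step_arm", "data": {
  "increments": [
    {"dp": [-0.054, -0.043, 0], "yaw": -0.952, "grip": 0},
    {"dp": [0, 0, -0.1], "yaw": 0, "grip": 0},
    {"dp": [0, 0, 0], "yaw": 0, "grip": 0}
  ]
}}

```text
clock: 13.65
position: [0.4983, -0.164, 0.1209]
ee_rot: [-0.0, 0.998, -0.056, -0.002]
contact_force: [-0.8, -0.0, -0.4]
width: 0.0003
gripper_force: 0.0
```

Run:
```python
from h import *
p=st()["position"]; print((W(50,-58,75)-p)/.2)
s=np.load("s.npy");a=avg("scene",4);np.save("q0.npy",a)
print(a[200:210,277:286,2].astype(int)) # knob/plate edge back?
print(vshift(np.load("r0.npy"),a,277,279,202,209))
```

```text
t 13.65 mount [ 49.  -59.7] z 120.93 F [-0.79 -0.04 -0.39] toolx vs mount deg 90.0 w 0.0003
[ 0.0076334  -0.00603104 -0.22965038]
[[ 40  39  39  43  51  71  99 144 181]
 [ 39  40  40  42  53  77 107 145 181]
 [ 41  40  38  43  55  79 110 143 172]
 [ 40  38  39  43  55  81 105 124 146]
 [ 42  40  42  46  62  84  99 104 115]
 [ 50  52  54  62  76  93 102 101 101]
 [ 73  80  86  90  99 105 107 102 100]
 [106 109 113 114 113 109 103 100 101]
 [119 119 119 115 111 106 101 102 108]
 [112 113 109 107 104 106 112 124 141]]
(np.float64(2.014180747798555), np.float64(15.560664224931203))
```

Emit:
{"op": "step_arm", "data": {
  "increments": [
    {"dp": [0.008, -0.006, -0.12], "yaw": 0, "grip": 0},
    {"dp": [0, 0, -0.1], "yaw": 0, "grip": 0},
    {"dp": [0, 0, 0], "yaw": 0, "grip": 0},
    {"dp": [0, 0, 0], "yaw": 0, "grip": 0}
  ]
}}

```text
clock: 14.35
position: [0.5027, -0.1653, 0.0791]
ee_rot: [0.0, 0.998, -0.056, 0.001]
contact_force: [0.1, 0.1, -0.1]
width: -0.0002
gripper_force: 0.0
```

Run:
```python
from h import *
p=st()["position"]; print((W(50,-58,70)-p)/.2)
a=avg("scene",4);np.save("q1.npy",a);st()
print("needle");print(a[232:250,249:262].mean(2).astype(int))
print("pad");print(a[220:242,268:290,2].astype(int))
```

```text
t 14.35 mount [ 49.8 -55.2] z 79.07 F [ 0.1   0.12 -0.08] toolx vs mount deg 90.0 w -0.0002
[-0.0139876   0.00059551 -0.04535258]
t 14.55 mount [ 49.8 -55.3] z 79.08 F [0.15 0.5  0.02] toolx vs mount deg 90.0 w 0.0005
needle
[[117 116 117 119 131 144 154 165 176 175 156 124 104]
 [117 117 117 121 129 142 150 158 171 180 167 133 107]
 [117 117 117 121 128 139 147 153 165 176 167 137 112]
 [116 116 117 120 124 131 139 147 161 171 164 136 117]
 [116 116 115 116 117 117 124 138 154 167 159 135 119]
 [116 112 107 101 101 104 110 125 143 158 153 129 112]
 [114 108  97  89  93 102 102 109 124 138 134 115 100]
 [106 102  91  79  87 104 105  99 101 109 105  95  88]
 [ 96  94  86  75  81 102 113 107 102 104 102  92  85]
 [ 91  90  86  79  80  97 115 119 122 130 123 105  92]
 [ 91  91  90  87  89  96 109 122 136 147 140 115  96]
 [ 94  94  95  94 100 104 106 117 135 150 145 119  97]
 [102 101  99  98 105 114 118 125 138 152 148 125 104]
 [113 111 108 104 109 123 131 135 139 153 157 140 120]
 [115 115 115 109 110 126 136 136 138 153 167 160 138]
 [113 117 115 112 113 127 137 137 137 155 172 173 
[... 1466 characters left out ...]
1 131 131 131 131 130 129 130
  129 120 101  75]
 [ 92  91  86  78  68  70  79  98 118 130 132 129 130 128 126 121 117 115
  111 102  87  66]
 [ 88  87  84  78  73  70  74  89 110 123 120 117 114 113 109 100  93  88
   83  78  70  64]
 [ 84  82  80  78  75  72  69  79  94 103 100  93  88  84  80  75  71  67
   66  64  63  64]
 [ 80  81  81  81  79  75  70  69  75  79  75  70  69  66  66  67  67  65
   65  65  67  69]
 [ 84  84  87  87  86  84  76  70  67  68  67  69  69  70  72  75  73  74
   75  74  77  79]
 [ 89  93  95  92  92  88  84  81  76  73  75  81  86  87  87  91  90  86
   84  86  87  87]
 [ 97 105 110 103  96  91  91  90  91  88  88  94  99  99 100 103 102  93
   90  90  91  90]]
```

Emit:
{"op": "step_arm", "data": {
  "increments": [
    {"dp": [-0.014, 0, -0.03], "yaw": 0, "grip": 0},
    {"dp": [0, 0, -0.01], "yaw": 0, "grip": 0},
    {"dp": [0, 0, 0], "yaw": 0, "grip": 0}
  ]
}}

```text
clock: 14.92
position: [0.4988, -0.1649, 0.0699]
ee_rot: [-0.0, 0.998, -0.056, -0.0]
contact_force: [-0.6, 0.4, 0.6]
width: -0.0001
gripper_force: 0.0
```

Run:
```python
from h import *
st()
a=avg("scene",6);np.save("q2.npy",a);st()
```

```text
t 14.93 mount [ 49.9 -59. ] z 69.87 F [-0.6   0.39  0.55] toolx vs mount deg 90.0 w -0.0001
t 15.22 mount [ 49.9 -58.6] z 70.26 F [-0.33 -0.39 -0.56] toolx vs mount deg 90.0 w 0.0002
```

Emit:
{"op": "step_arm", "data": {
  "increments": [
    {"dp": [0, 0, -0.015], "yaw": 0, "grip": 0},
    {"dp": [0, 0, -0.01], "yaw": 0, "grip": 0},
    {"dp": [0, 0, 0], "yaw": 0, "grip": 0}
  ]
}}

```text
clock: 15.6
position: [0.4991, -0.1651, 0.0652]
ee_rot: [0.0, 0.998, -0.056, -0.0]
contact_force: [-1.3, -0.5, 3.0]
width: 0.0004
gripper_force: 1.5
```

```bash
cat >> h.py <<'E'
def rots(x,y,z,a):
    d=y-50; dz=z-56; return W(x, 50+d*np.cos(a)-dz*np.sin(a), 56+dz*np.cos(a)+d*np.sin(a))
E
python3 - <<'E'
from h import *
st();a0=np.load("q2.npy");a=avg("scene",4);np.save("q3.npy",a);st()
print(vshift(a0,a,277,287,233,240),vshift(a0,a,280,285,233,240))
for an in(.03,.08,.1): print(an,[(proj("scene",rots(*p,an))-proj("scene",rots(*p,0))).round(2).tolist() for p in((55,-52,68),(63,-50,68),(37,-100,56))])
print(a[232:250,249:262].mean(2).astype(int))
E
```

```text
t 15.6 mount [ 50.  -58.8] z 65.22 F [-1.27 -0.5   3.  ] toolx vs mount deg 90.0 w 0.0004
t 15.8 mount [ 50.  -58.7] z 65.33 F [-1.09 -0.65  2.68] toolx vs mount deg 90.0 w -0.0
(np.float64(0.8718521873149808), np.float64(0.21393364685282623)) (np.float64(0.8270031154017413), np.float64(0.5053631685892024))
0.03 [[-0.17, 1.35], [-0.17, 1.33], [0.07, 1.91]]
0.08 [[-0.35, 3.59], [-0.37, 3.54], [0.33, 5.04]]
0.1 [[-0.39, 4.47], [-0.41, 4.41], [0.48, 6.27]]
[[118 117 116 120 131 144 154 165 175 174 152 118  98]
 [117 116 117 120 129 142 150 158 172 181 167 131 106]
 [117 117 117 120 128 140 148 154 165 176 167 136 113]
 [118 116 116 120 128 140 146 151 162 171 163 137 117]
 [116 114 112 115 121 131 138 144 155 168 160 135 120]
 [116 112 104 100 105 116 127 137 149 165 159 133 119]
 [116 112  99  86  91 103 115 128 145 160 154 130 110]
 [114 111  97  79  83  97 106 116 133 144 137 116  99]
 [107 104  93  76  78  92 100 101 106 114 108  95  85]
 [ 97  96  89  78  79  90  97  93  95 102  99  89  81]
 [ 93  92  90  88  89  94  94  97 106 121 119 102  89]
 [ 92  92  93  94 100 103 100 107 126 144 142 116  95]
 [ 99  98  95  97 104 114 118 124 139 155 151 124  99]
 [107 108 104 101 107 122 133 135 142 157 158 137 110]
 [114 113 113 108 111 126 137 136 139 156 168 156 129]
 [114 116 115 110 113 127 137 136 138 155 172 171 150]
 [110 115 116 114 115 127 137 136 136 152 172 179 170]
 [101 112 116 116 119 127 135 134 133 151 170 182 183]]
```

Run:
```python
from h import *
for f in("t.npy","t3.npy"):
    t=np.load(f); print(f);print(t[227:242,288:312].mean(2).astype(int))
print([proj("top",W(x,y,z)).round(2).tolist() for x,y,z in((22,-100,41),(22,-97.5,41),(22,-95,41),(22,-95,68),(22,-92,68))])
```

```text
t.npy
[[197 195 196 197 198 198 198 198 200 199 197 185 156 149 135 132 132 132
  126 114 125 125 120 104]
 [196 195 196 198 198 198 197 202 223 222 213 183 168 167 169 169 169 168
  161 139 136 121 116 101]
 [197 196 196 195 194 192 185 172 216 225 223 215 214 214 214 214 214 214
  209 183 173 151 134 101]
 [197 196 192 184 154 147 148 153 221 250 251 251 251 250 250 250 250 250
  250 248 247 245 221 120]
 [185 189 173 160 131 117 115 137 219 252 253 253 253 253 253 253 253 253
  253 253 253 252 247 141]
 [175 184 201 200 181 128 110 124 177 215 218 217 218 218 218 217 216 215
  216 216 214 212 195 126]
 [174 182 214 224 210 139 119 127 157 158 158 158 159 158 158 157 152 137
  138 137 128 131 134 136]
 [176 179 193 203 190 128 120 117 115 115 116 115 115 115 114 114 113 110
  108 106 102 109 118 123]
 [192 192 191 181 168 123 114 115 125 135 135 134 132 126 126 128 130 121
  119 119 122 124 126 125]
 [198 199 196 187 173 159 152 157 177 181 181 180 180 178 178 179 177 166
  176 176 177 177 175 169]
 [199 199 198 195 190 189 187 188 195 195 195 194 193 192 193 194 194 191
  194 195 
[... 1334 characters left out ...]
73]
 [121 120 119 112  98  92  94  97 109 112 113 111 108 110 108 110 107  98
  107 107 108 109 107 103]
 [121 121 120 119 114 113 114 116 119 119 119 118 118 118 118 118 118 115
  118 119 119 118 116 116]
 [120 119 120 120 120 119 119 118 119 120 119 120 120 119 119 119 120 119
  120 120 120 118 118 117]
 [112 112 113 113 113 114 113 113 113 112 112 113 114 113 114 113 112 112
  112 113 113 113 112 111]
 [ 76  75  76  74  75  75  74  74  75  75  74  75  76  75  75  75  76  76
   75  75  75  75  75  75]
 [ 48  48  47  47  46  46  45  45  45  43  44  44  45  45  45  46  47  46
   45  45  44  45  46  46]]
[[297.18, 235.82], [297.16, 234.55], [297.15, 233.28], [297.7, 231.48], [297.69, 229.91]]
```

Emit:
{"op": "step_arm", "data": {
  "increments": [
    {"dp": [0, 0, -0.012], "yaw": 0, "grip": 0},
    {"dp": [0, 0, -0.012], "yaw": 0, "grip": 0},
    {"dp": [0, 0, -0.008], "yaw": 0, "grip": 0},
    {"dp": [0, 0, 0], "yaw": 0, "grip": 0}
  ]
}}

```text
clock: 16.3
position: [0.4985, -0.1649, 0.0585]
ee_rot: [-0.0, 0.998, -0.056, -0.001]
contact_force: [-3.3, -0.4, 5.0]
width: -0.0
gripper_force: 2.6
```

Run:
```python
from h import *
st();a0=np.load("q2.npy");a=avg("scene",6);np.save("q4.npy",a);st()
for b in((277,287,233,240),(280,285,233,240)):
    d=vshift(a0,a,*b); print(d, d[0]/44.6)
print(a[234:252,249:264].mean(2).astype(int))
```

```text
t 16.3 mount [ 49.8 -59.4] z 58.54 F [-3.29 -0.43  5.02] toolx vs mount deg 90.0 w -0.0
t 16.6 mount [ 49.8 -59.4] z 58.66 F [-4.83 -0.41  5.01] toolx vs mount deg 90.0 w -0.0003
(np.float64(3.4807272492279298), np.float64(1.4101243571607376)) 0.07804321186609707
(np.float64(3.4189911749734962), np.float64(1.165327314021133)) 0.07665899495456269
[[117 117 116 119 128 140 148 154 165 176 164 135 110  98  94]
 [115 116 115 117 125 139 146 150 160 170 160 135 114 103  94]
 [116 114 112 111 120 136 144 146 155 168 160 134 117 109 100]
 [115 112 105 101 113 133 143 143 151 164 159 135 119 112 104]
 [116 112  99  90 104 129 142 141 150 163 158 135 119 111 103]
 [115 109  97  82  94 122 138 141 148 162 158 134 115 105  98]
 [107 104  93  78  84 110 131 138 146 160 156 132 111 100  93]
 [ 96  95  89  79  82 100 122 135 148 160 154 129 106  94  88]
 [ 92  92  90  89  91 100 112 126 142 154 147 119  95  87  83]
 [ 92  92  91  95 101 106 105 110 122 133 128 105  86  81  78]
 [ 95  94  95  97 104 113 108  98  99 107 107  96  84  79  80]
 [102 102 101 102 108 119 118 104  98 107 116 113  99  86  85]
 [111 112 111 108 111 122 127 119 117 132 147 145 125 100  90]
 [113 116 115 111 113 125 134 133 135 151 168 169 149 119  96]
 [108 115 116 114 115 128 138 139 140 155 172 179 169 140 109]
 [102 112 117 116 119 128 136 137 136 152 170 181 182 163 130]
 [ 93 108 115 117 119 125 134 137 138 153 166 178 189 181 154]
 [ 82  99 111 116 118 122 130 138 144 154 162 172 188 191 172]]
```

Run:
```python
from h import *
q2=np.load("q2.npy")
def mn(a,u,lo,hi):
    y=a[:,u,:].mean(1); i=lo+np.argmin(y[lo:hi]); c=np.polyfit([-1,0,1],y[i-1:i+2],2); return round(i-c[1]/2/c[0],2)
for f in("q2","q3","q4"):
    a=np.load(f+".npy"); print(f,[mn(a,u,236,248) for u in range(256,270)])
for an in(0,.0193,.0775,.082,.09,.103):
    print(an,[proj("scene",rots(54,y,56,an)).round(2).tolist() for y in(-100,-90,-80)],[proj("scene",rots(37,-100,56,an)).round(2).tolist()])
print(q2[234:252,249:270].mean(2).astype(int)); print(np.load("q4.npy")[234:252,256:270].mean(2).astype(int))
```

```text
q2 [np.float64(239.05), np.float64(239.49), np.float64(239.64), np.float64(239.66), np.float64(239.59), np.float64(239.41), np.float64(239.28), np.float64(239.17), np.float64(238.92), np.float64(238.26), np.float64(238.05), np.float64(238.06), np.float64(238.04), np.float64(237.75)]
q3 [np.float64(241.19), np.float64(241.0), np.float64(240.88), np.float64(240.82), np.float64(240.82), np.float64(240.81), np.float64(240.49), np.float64(240.28), np.float64(240.09), np.float64(239.77), np.float64(239.25), np.float64(238.85), np.float64(238.89), np.float64(238.38)]
q4 [np.float64(244.16), np.float64(244.55), np.float64(244.49), np.float64(244.2), np.float64(243.85), np.float64(243.59), np.float64(243.7), np.float64(243.28), np.float64(243.12), np.float64(243.03), np.float64(242.76), np.float64(242.16), np.float64(241.86), np.float64(241.7)]
0 [[257.09, 241.16], [261.92, 240.18], [266.7, 239.2]] [[254.27, 236.81]]
0.0193 [[257.12, 242.41], [261.94, 241.34], [266.72, 240.28]] [[254.31, 238.04]]
0.0775 [[257.38, 246.1], [262.16, 244.78], [266.9, 243.46]] [[254.58, 241.7]]
0.082 [[257.41, 246
[... 2183 characters left out ...]
6 160 156 132 111 100  93  90  89  89  87  86  83]
 [135 148 160 154 129 106  94  88  87  87  85  81  79  77]
 [126 142 154 147 119  95  87  83  82  81  80  78  77  76]
 [110 122 133 128 105  86  81  78  79  79  79  79  81  82]
 [ 98  99 107 107  96  84  79  80  81  81  83  85  87  88]
 [104  98 107 116 113  99  86  85  86  87  90  90  91  90]
 [119 117 132 147 145 125 100  90  90  90  91  91  91  90]
 [133 135 151 168 169 149 119  96  91  90  90  90  90  90]
 [139 140 155 172 179 169 140 109  94  90  89  90  90  89]
 [137 136 152 170 181 182 163 130 103  93  90  89  89  90]
 [137 138 153 166 178 189 181 154 121 100  93  90  90  90]
 [138 144 154 162 172 188 191 172 138 110  98  91  91  90]]
```

Emit:
{"op": "step_arm", "data": {
  "increments": [
    {"dp": [0, 0, -0.009], "yaw": 0, "grip": 0},
    {"dp": [0, 0, 0], "yaw": 0, "grip": 0}
  ]
}}

```text
clock: 16.85
position: [0.4987, -0.1649, 0.0569]
ee_rot: [-0.0, 0.998, -0.056, -0.0]
contact_force: [-4.2, -0.7, 5.1]
width: -0.0001
gripper_force: 2.9
```

```bash
cat > m.py <<'E'
from h import *
import sys
def mn(a,u,lo,hi):
    y=a[:,u,:].mean(1); i=lo+np.argmin(y[lo:hi]); c=np.polyfit([-1,0,1],y[i-1:i+2],2); return round(float(i-c[1]/2/c[0]),2)
st();a0=np.load("q2.npy");a=avg("scene",6);np.save(sys.argv[1],a);st()
for b in((277,287,233,240),(280,285,233,240)): print(vshift(a0,a,*b)[0]/44.6)
print([mn(a,u,236,250) for u in range(252,266)])
print(a[236:250,249:264].mean(2).astype(int))
E
python3 m.py q5.npy
```

```text
t 16.85 mount [ 49.8 -59.2] z 56.89 F [-4.2  -0.66  5.12] toolx vs mount deg 90.0 w -0.0001
t 17.15 mount [ 49.8 -59.1] z 56.97 F [-4.11  0.1   6.04] toolx vs mount deg 90.0 w 0.0001
0.09349437868229882
0.09161583243199273
[240.19, 240.74, 242.27, 243.28, 244.96, 245.58, 245.54, 245.17, 244.72, 244.27, 244.51, 244.41, 244.28, 244.01]
[[116 114 111 111 120 137 144 147 156 167 160 135 117 109 101]
 [115 113 103 100 112 132 143 143 151 165 159 135 119 113 103]
 [116 110  98  89 104 129 142 141 148 164 159 135 118 111 102]
 [114 109  97  83  95 122 138 140 148 162 158 134 115 106  97]
 [108 104  93  77  84 112 134 140 147 161 157 133 112  99  93]
 [ 97  96  90  80  82 103 126 138 148 162 155 129 107  94  91]
 [ 91  92  91  87  87  98 114 130 145 159 153 123  99  90  88]
 [ 92  92  92  92  95  99 105 115 133 150 145 116  93  85  84]
 [ 94  94  95  96 102 108 107 108 120 135 129 106  86  81  80]
 [102 102 101 101 105 113 112 102 103 110 109  99  88  81  80]
 [111 112 112 109 109 120 120 108 101 109 119 121 111  95  87]
 [113 116 117 112 113 123 129 122 120 132 150 156 144 116  96]
 [109 115 116 115 116 126 136 134 134 148 168 177 168 140 109]
 [101 112 116 117 120 128 137 136 135 151 170 182 182 163 131]]
```

Emit:
{"op": "step_arm", "data": {
  "increments": [
    {"dp": [0, 0, -0.0045], "yaw": 0, "grip": 0},
    {"dp": [0, 0, 0], "yaw": 0, "grip": 0},
    {"dp": [0, 0, 0], "yaw": 0, "grip": 0}
  ]
}}

```text
clock: 17.52
position: [0.4987, -0.1649, 0.0561]
ee_rot: [-0.0, 0.998, -0.056, -0.0]
contact_force: [-4.7, -0.3, 4.4]
width: -0.0
gripper_force: 3.0
```

```bash
python3 m.py q6.npy
```

```text
t 17.52 mount [ 49.8 -59.2] z 56.11 F [-4.68 -0.3   4.4 ] toolx vs mount deg 90.0 w -0.0
t 17.82 mount [ 49.8 -59.2] z 56.09 F [-4.49 -0.5   5.62] toolx vs mount deg 90.0 w -0.0003
0.10060415046479917
0.09865939690289689
[240.24, 240.84, 242.23, 243.55, 245.25, 246.06, 245.92, 245.55, 244.91, 244.39, 244.57, 244.87, 244.61, 244.23]
[[116 114 111 111 121 137 145 147 156 167 159 135 117 109 100]
 [116 111 104  99 112 133 143 144 152 165 160 136 119 112 104]
 [115 111  99  90 105 129 141 142 149 164 159 135 118 111 101]
 [114 110  97  83  94 122 138 140 149 162 159 135 116 105  98]
 [108 104  93  78  85 112 134 140 147 160 157 134 111 100  94]
 [ 98  95  89  80  81 102 126 138 148 161 156 130 107  95  92]
 [ 92  92  90  88  88  96 112 128 145 159 153 124 100  91  90]
 [ 92  92  92  93  97  98 102 114 135 153 147 117  94  86  86]
 [ 95  95  95  95 101 106 102 109 127 140 135 110  87  83  81]
 [102 103 102 101 105 111 110 107 114 119 115 100  88  82  78]
 [111 113 111 108 110 118 119 108 102 107 113 114 107  92  83]
 [113 116 115 111 113 124 128 119 111 124 140 147 139 114  94]
 [110 116 117 114 116 128 135 130 127 144 166 175 167 140 108]
 [102 113 116 116 120 128 137 135 134 153 174 183 183 163 130]]
```

Emit:
{"op": "step_arm", "data": {
  "increments": [
    {"dp": [0, 0, -0.0013], "yaw": 0, "grip": 0},
    {"dp": [0, 0, 0], "yaw": 0, "grip": 0},
    {"dp": [0, 0, 0], "yaw": 0, "grip": 0},
    {"dp": [0, 0, 0], "yaw": 0, "grip": 0},
    {"dp": [0, 0, 0], "yaw": 0, "grip": 0}
  ]
}}

```text
clock: 18.45
position: [0.4987, -0.1649, 0.0558]
ee_rot: [-0.0, 0.998, -0.056, -0.0]
contact_force: [-4.1, 0.0, 5.2]
width: -0.0002
gripper_force: 3.0
```

Emit:
{"op": "step_arm", "data": {
  "increments": [
    {"dp": [0, 0, 0], "yaw": 0, "grip": 0},
    {"dp": [0, 0, 0], "yaw": 0, "grip": 0},
    {"dp": [0, 0, 0], "yaw": 0, "grip": 0}
  ]
}}

```text
clock: 18.82
position: [0.4987, -0.1649, 0.0558]
ee_rot: [-0.0, 0.998, -0.056, -0.0]
contact_force: [-5.0, -0.0, 6.4]
width: 0.0002
gripper_force: 3.0
```

Emit:
{"op": "step_arm", "data": {
  "increments": [
    {"dp": [0, 0, 0.02], "yaw": 0, "grip": 0},
    {"dp": [0, 0, 0.04], "yaw": 0, "grip": 0},
    {"dp": [0, 0, 0.1], "yaw": 0, "grip": 0},
    {"dp": [0, 0, 0.2], "yaw": 0, "grip": 0},
    {"dp": [0, 0, 0.2], "yaw": 0, "grip": 0}
  ]
}}

```text
clock: 19.45
position: [0.5006, -0.1651, 0.1692]
ee_rot: [0.0, 0.998, -0.056, 0.002]
contact_force: [0.0, -0.9, 1.6]
width: 0.0002
gripper_force: 0.0
```

Emit:
{"op": "step_arm", "data": {
  "increments": [
    {"dp": [-0.25, 0, 0], "yaw": 0, "grip": 0},
    {"dp": [-0.25, 0, 0], "yaw": 0, "grip": 0},
    {"dp": [-0.25, 0, 0], "yaw": 0, "grip": 0},
    {"dp": [0, 0, 0], "yaw": 0, "grip": 0}
  ]
}}

```text
clock: 19.95
position: [0.3471, -0.1643, 0.1681]
ee_rot: [0.0, 0.998, -0.057, 0.001]
contact_force: [0.8, -0.6, -0.6]
width: -0.0001
gripper_force: 0.0
```

Run:
```python
from h import *
st(); a=avg("scene",3);t=avg("top",1);s=np.load("s.npy")
o=np.hstack([cv2.resize(a[180:280,220:360],(400,286)),cv2.resize(s[180:280,220:360],(400,286))]).clip(0,255).astype(np.uint8)
cv2.imwrite("pics/F.png",np.vstack([o,np.hstack([cv2.resize(t[140:250,220:335],(400,300)),cv2.resize(np.load('t.npy')[140:250,220:335],(400,300))]).clip(0,255).astype(np.uint8)]))
```

```text
t 19.95 mount [  66.3 -209.9] z 168.09 F [ 0.84 -0.65 -0.6 ] toolx vs mount deg 89.9 w -0.0001
```

View pics/F.png

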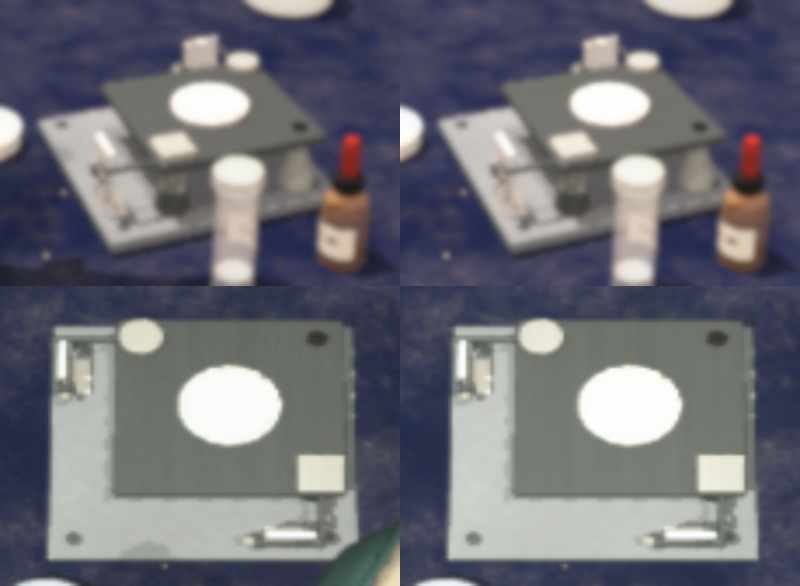

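The before and after views match: both corners are back up, the mount, bottles and dish have not moved, and the arm is clear.

```bash
python3 -c "
from rig import ticket; print(ticket.sign_off())"
```

```text
the job is handed in; nothing more can be done
None
```

I pressed the round-pad corner and then the square-pad corner down to their marks (estimated from the images to about 1 mm), paused about a second at each, and handed the job in at about 20 s with both corners back up, the mount and the things round it unmoved, and the arm clear.

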